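Feed one block from a touching row into the jig nest

TASK

Three milled blocks stand side by side, touching, on the loading table of the drilling jig. Slide the one that faces the nest straight out of the row, without lifting it and leaving its two neighbours where they are, on along the lane until it drops flat into the nest's pocket, and then press it home from behind against the end wall with a steady push of about 10 N (6 to 14 N) for a second. Never push it harder than 15 N, do not disturb the loose bearing, and leave the block lying in the pocket.

Things in the scene. Friction and masses are not known exactly. Their poses are not given: they have to be found in the camera images.
- loading_table: fixed aluminium plate 84 x 150 x 10 mm on the worktop; the blocks stand on its top, z = 0.010. Origin: centre of its underside, below the middle place of the row. Its x axis is the feed direction, from the row to the nest, over which a block is slid; the row runs along its y. The blocks' ends lie at x = -30 and +30 mm.
- table_edge (a point): middle of the table's far top edge (x = 42 mm). Beyond it is the fixed nest, itself not measured, in line with block_feed and square to the table: a lane, top z = 0.0095, then a pocket 64 mm long, 44 wide, floor z = 0.004, ended by a rigid wall, top z = 0.026. Rails 44 mm apart, top z = 0.022, flank it from 26 mm before the pocket, with a flared mouth that starts 32 mm before it.
- block_feed: the block to feed, facing the nest, at any of the row's three places: bare steel, 60 mm long (its y, the feed direction), 40 wide (x), 28 high, 0.13 to 0.23 kg, slot 14 wide x 12 deep along its top. Origin: centre of underside. The pocket's centre is 100 to 150 mm ahead of its starting place, so find the wall by feel. Sliding it takes 1 to 4 N; a finger's pressure may keep it from dropping until drawn back.
- block_p: a neighbour block, same shape, size and direction, 0.16 kg; origin at the centre of its underside
- block_q: the other neighbour block, same shape, size and direction, 0.16 kg; origin at the centre of its underside. Places in the row are 40 mm apart, so a block slid out of the middle leaves a gap 40 mm wide.
- bearing: loose steel ball bearing, a bystander, 47 mm across, 14 mm high, lying flat on the worktop to the right of the jig. Origin: centre of its underside.

How it is judged:
On the way, in this order (a step that is already met when the one before it is completed fails the run):
1. the feed block has been slid clear of its neighbours, its trailing end past their far ends (x of block_feed in the frame of loading_table above 0.062 m and height (world z) of block_feed above 0.007 m), for 0.1 s.
2. lying in the pocket, the feed block is pressed home from behind (fingertips low behind it, not on top) with more than 6 N and no longer moves (height (world z) of block_feed below 0.006 m and contact force between the fingers and block_feed above 6 N and linear speed of block_feed below 0.005 m/s and height (world z) of the grasp point below 0.047 m), for 0.4 s.
At the end, for the whole second after the job is handed in: The feed block lies flat (within 0.04 rad) and at rest in the nest's pocket, its underside 2 to 6 mm above the worktop (pocket floor 4 mm); both neighbours are within 6 mm of where they started (height (world z) of block_feed between 0.002 and 0.006 m and angle between block_feed's own z axis and vertical below 0.04 rad and x of block_feed in the frame of loading_table above 0.09 m and linear speed of block_feed below 0.02 m/s and distance of each of block_p, block_q from where it was at the start of the episode below 0.006 m); the robot touches nothing.
It fails at once if a neighbour block is moved by more than 6 mm (distance of any of block_p, block_q from where it was at the start of the episode above 0.006 m).
It fails at once if the feed block is lifted: its underside's centre more than 10 mm above the table top (height (world z) of block_feed above 0.02 m).
It fails at once if the robot presses the feed block with more than 15 N (contact force between any of the fingers, the arm and block_feed above 15 N).
It fails at once if the bearing is moved by more than 10 mm (distance of bearing from where it was at the start of the episode above 0.01 m).
It also fails if it takes over 58 s, if anything falls off the work surface, if the arm or the gripper's body presses on something with over 40 N, if the wrist force passes 120 N, or if a joint passes its speed limit or range.

ROBOT

A 7-joint arm with a two-finger parallel gripper is mounted at the origin on a cart in front of the work surface, level with it; the furniture and walls round the work are solid. World frame = base frame: x ahead of the robot, y to its left, z up, the work surface at z = 0. Lengths are in m, angles in rad, forces in N, time in s.
With the tool pointing down it reaches from about 0.4 to 0.875 m from the base axis. Payload 19.3 kg.
Tool frame: the origin (TCP) lies at the very end of the fingers, on their centre line; the grasp point (between the pads) lies 19 mm behind it; z points along the fingers, y is the direction in which the jaws open and shut (so a half turn about z gives the same grasp; the last joint's range is limited). The gripper opens to 85 mm and grips with 20 to 120 N. Pads are 22 mm wide; open, the fingers measure 114 mm over their backs; the gripper's body (76 mm by 85 mm) begins 54 mm behind the grasp point. The pads swing forward as they close: fully open they stand 13 mm farther back than shut.
Start: joints at [-1.399, 0.521, -0.036, 1.599, 0.021, 1.021, -0.113], TCP at [0.15, 0.607, 0.231] pointing down, gripper open.
Joint ranges: [-2.91, 2.91], [-0.3, 2.13], [-1.5, 1.42], [0.17, 2.43], [-1.26, 4.41], [0.16, 1.93], [-2.52, 2.52]. Speed limits (rad/s): [1.89, 1.89, 2.39, 2.39, 3.01, 3.01, 3.01].

INTERFACE

Orientations are given as [roll, pitch, yaw] about the fixed x, y, z axes, in that order (R = Rz(yaw) Ry(pitch) Rx(roll)).
In Python, from workcell import bot, grab_frame, calibration, workorder gives the robot as it stands.
- The arm moves only by the tool move_arm, never from a script. Its arguments are lists of equal length, an entry for each row: "jaw": the closure in counts, from 0 (fully open) to 255 (shut); "dp": the shift along the tool's x, y, z in units of 800 mm (1.0 is 800 mm), a list of three; "rotation": the turn, a rotation vector about the tool's x, y, z in units of pi rad (1.0 is pi rad), a list of three. In form: {"jaw": [jaw, ...], "dp": [[dx, dy, dz], ...], "rotation": [[rx, ry, rz], ...]}. A call has 1 to 10 rows; each row shifts and turns the commanded pose from where the row before left it, along the tool's axes as they then stand; what a row does not reach is not made up. A row lasts 1/8 s, in which the tool goes at most 62.5 mm and 10.7 degrees, less where a joint would pass 70% of its speed; a pose out of reach is approached as far as the arm can. A call with a number of a shift or a turn outside -1 to 1 is refused whole. A call with a gripper value outside its range is refused whole. The fingers move at their own pace and stop on an object; "squeeze" is the grip in N (left out, the last holds). Time passes only in rows, so rows that do not move let the fingers close. It gives the time, the measured TCP pose, the force and the opening at its end, in the units of the state.
- bot.observe(): the state, without advancing time (a new reading comes with each control period).
- grab_frame(name): name is "scene" or "top" or "wrist"; returns the picture (384x512x3 uint8, blue, green, red); there is no depth.
- calibration(name): a dict with "camera_matrix" (3x3 intrinsics, pixels), "T" (4x4, takes a point from camera to world coordinates). Camera axes: x right, y down, z forward; pixel columns grow to the right and rows downward; lengths in m; the calibration is good to about 2 mm. A picture is of the moment at which its call begins: read the wrist's pose just before it. calibration takes no time and is no camera call; for the wrist camera it gives the pose at the moment of the call.
- workorder.job_done(): hands the job in, once; it reports no verdict.
The state is a dict: "clock": time; "qpos": joint angles; "qd": joint speeds; "joint_efforts": joint torques, N m; "position": TCP position; "tool_rot": TCP orientation; "force": force on the tool from outside, world axes, zero at the start; "moment": the same for the moment, N m; "grip_width": finger opening in m.
Only numpy, scipy, OpenCV 4.12 (cv2) and the standard library are available. Lean on these libraries where they do the work, as an engineer would, in place of code of your own. Each camera call takes 0.05 s, during which the arm holds its last target. There are 200 camera calls.

## Working session

There is one attempt and no reset: what is moved stays moved. The work goes in short steps, Python scripts to look and compute and a tool call to move; the robot and the scene stay as the last step left them, time stands still between calls to the robot, and variables do not carry over. Pictures are saved under pics/ and viewed, about 8 in all and at most 12, crops included, and the job is handed in when it is done.

Besides the shell and the picture viewer there is one more tool, called after "Emit:" as name(argument=value, ...) on one line, values as JSON. move_arm: Moves the arm, as the interface text tells. Shifts and turns lie within -1 to 1; 1 stands for 800 mm of shift or pi rad of turn. Its arguments: {"type":"object","properties":{"jaw":{"type":"array","items":{"type":"number"}},"dp":{"type":"array","items":{"type":"array","items":{"type":"number","minimum":-1,"maximum":1}}},"rotation":{"type":"array","items":{"type":"array","items":{"type":"number","minimum":-1,"maximum":1}}},"squeeze":{"type":"number"}},"required":["jaw","dp","rotation"]}

```bash
mkdir -p pics; ls
python3 - <<'E'
from workcell import bot, grab_frame, calibration
import cv2,numpy as np
for n in ("scene","top"):
    cv2.imwrite(f"pics/{n}0.png",cv2.resize(grab_frame(n),(768,576),interpolation=cv2.INTER_CUBIC))
    c=calibration(n);print(n,np.round(c["camera_matrix"],2).tolist(),np.round(c["T"],4).tolist())
print(bot.observe())
E
```

```text
pics
scene [[384.19, 0.0, 255.88], [0.0, 384.19, 183.37], [0.0, 0.0, 1.0]] [[-0.7423, -0.5103, 0.4343, 0.1731], [-0.6699, 0.5521, -0.4964, 0.454], [0.0135, -0.6594, -0.7517, 0.6677], [0.0, 0.0, 0.0, 1.0]]
top [[392.03, 0.0, 247.19], [0.0, 392.03, 193.12], [0.0, 0.0, 1.0]] [[0.0897, -0.9743, 0.2068, 0.3866], [-0.996, -0.0887, 0.0141, 0.0414], [0.0047, -0.2072, -0.9783, 0.916], [0.0, 0.0, 0.0, 1.0]]
{'clock': 0.1, 'qpos': array([-1.39920061,  0.5219619 , -0.03632954,  1.59991352,  0.02117541,
        1.02110539, -0.11276126]), 'qd': array([ 0.00130107, -0.00181234, -0.00061975, -0.00203372, -0.00010975,
       -0.00111441,  0.00099811]), 'joint_efforts': array([ 2.34603620e-03, -9.28478765e+01,  1.98308766e+00, -3.70523500e+01,
        1.80673582e-02,  5.38540684e-03, -5.10781979e-05]), 'position': array([0.1496091 , 0.60653383, 0.23079201]), 'tool_rot': array([-3.14058940e+00,  4.74464635e-05,  2.89981301e+00]), 'force': array([-0.05753373, -0.62425513, -0.24038387]), 'moment': array([ 0.03826602, -0.03177295,  0.03506886]), 'grip_width': 0.08535128820828668}
```

View pics/scene0.png

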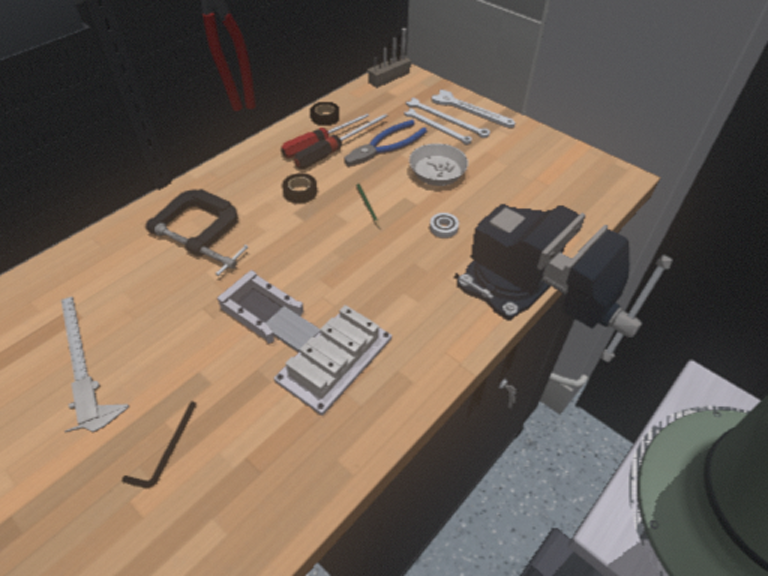

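View pics/top0.png

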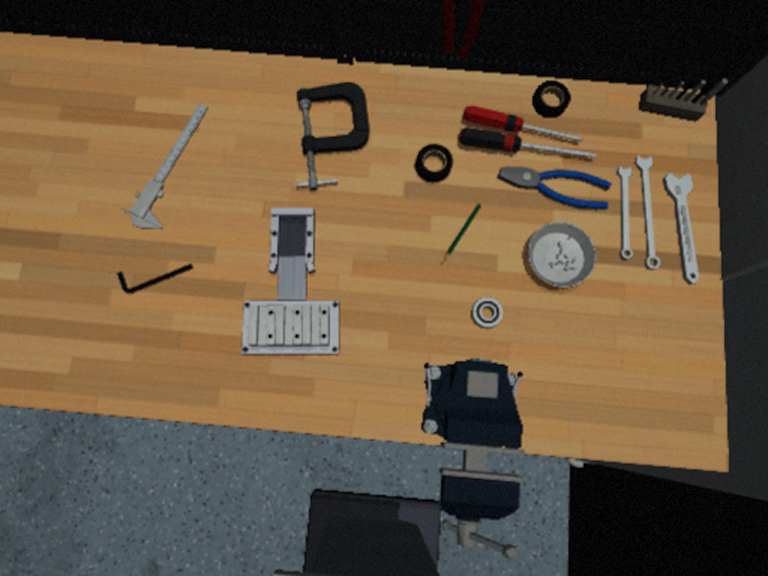

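The scene view shows the table with its row at about (335,350) and the nest beyond it to the upper left. The top view shows the table at x 243–340, y 300–354, the lane at about (292,280) and the bearing at (487,312), so the feed direction is away from the robot. I'll enlarge both.

Run:
```python
from workcell import grab_frame
import cv2,numpy as np
def avg(n): return np.mean([grab_frame(n).astype(float) for _ in range(4)],0).astype(np.uint8)
a=avg("top")[130:245,150:240]; b=avg("scene")[175:280,140:270]
# top crop x5, scene x5
cv2.imwrite("pics/topc.png",cv2.resize(a,None,fx=5,fy=5,interpolation=cv2.INTER_CUBIC))
cv2.imwrite("pics/scenec.png",cv2.resize(b,None,fx=5,fy=5,interpolation=cv2.INTER_CUBIC))
```

```text
(no output)
```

View pics/topc.png

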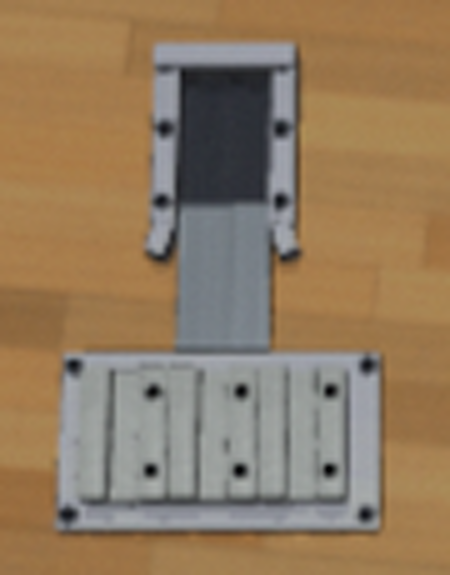

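View pics/scenec.png

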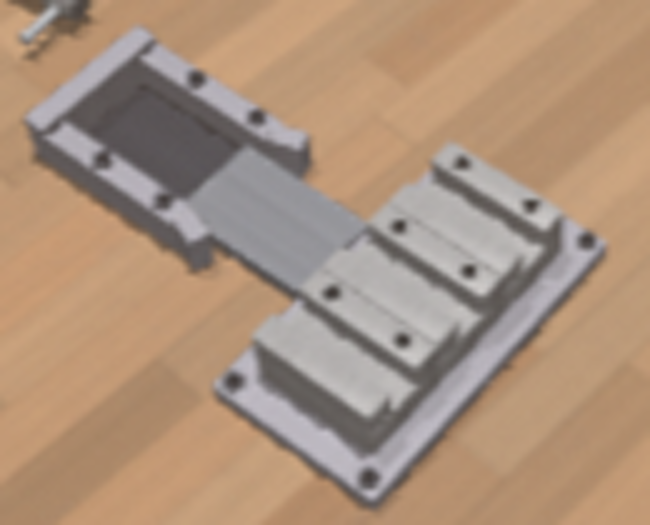

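The top crop shows the table corners at about (65,355), (380,353), (380,530) and (55,530). The row spans u 80–348, and the lane's centre (u≈224) lines up with the middle block. The scene crop shows the same screw and block holes, so I'll triangulate from those.

```bash
cat > h.py <<'E'
from workcell import calibration
import cv2,numpy as np
def P(n):
    c=calibration(n);return np.array(c["camera_matrix"])@np.linalg.inv(np.array(c["T"]))[:3]
off={"top":(150,130),"scene":(140,175)}
def px(n,u): return np.array(off[n])+(np.array(u,float)+.5)/5-.5
def tri(a,b):
    X=cv2.triangulatePoints(P("top"),P("scene"),px("top",a),px("scene",b))[:,0];return X[:3]/X[3]
def onz(n,p,z):
    c=calibration(n);T=np.array(c["T"]);d=T[:3,:3]@np.linalg.inv(np.array(c["camera_matrix"]))@np.r_[p,1]
    return T[:3,3]+d*(z-T[2,3])/d[2]
E
python3 - <<'E'
from h import *
np.set_printoptions(precision=4,suppress=True)
for k,a,b in [("TL",(74,366),(233,381)),("BL",(68,514),(369,478)),("BR",(367,514),(587,241)),
 ("b+f",(153,391),(331,292)),("b+n",(150,470),(402,340)),("b0f",(241,391),(399,226)),("b0n",(240,470),(469,271)),("b-f",(330,391),(461,162)),("b-n",(330,470),(530,205)),
 ("r1",(165,128),(102,160)),("r2",(162,201),(163,201)),("r3",(282,128),(196,78)),("r4",(282,201),(257,117))]: 
    z=.01 if k.isupper() else .038 if k[0]=='b' else .022
    print(k,tri(a,b),onz("top",px("top",a),z),onz("scene",px("scene",b),z))
print("table corners",[onz("top",px("top",u),.01) for u in((65,355),(380,353),(380,530),(55,530))])
print("blocktops",[onz("top",px("top",u),.038) for u in((80,368),(348,368),(348,500),(80,500))])
print("lane",[onz("top",px("top",u),.0095) for u in((178,352),(270,352),(178,203),(270,203))])
print("wall",[onz("top",px("top",u),z) for u,z in(((156,68),.026),((296,68),.026))])
print("bearing",onz("top",(487/1.5,312/1.5),.014))
E
```

```text
TL [0.5361 0.2448 0.0114] [0.5374 0.2459 0.01  ] [0.5356 0.2438 0.01  ]
BL [0.4666 0.2382 0.011 ] [0.4681 0.2394 0.01  ] [0.4655 0.2371 0.01  ]
BR [0.479  0.1009 0.0112] [0.4806 0.1018 0.01  ] [0.478  0.0994 0.01  ]
b+f [0.5232 0.2014 0.039 ] [0.5245 0.2024 0.038 ] [0.5224 0.2004 0.038 ]
b+n [0.4872 0.1982 0.039 ] [0.4886 0.1992 0.038 ] [0.4863 0.197  0.038 ]
b0f [0.5265 0.1615 0.0392] [0.5281 0.1626 0.038 ] [0.5256 0.1602 0.038 ]
b0n [0.4908 0.1579 0.0388] [0.4922 0.1589 0.038 ] [0.4896 0.1568 0.038 ]
b-f [0.5304 0.1215 0.0395] [0.5318 0.1224 0.038 ] [0.53   0.1202 0.038 ]
b-n [0.4948 0.1178 0.0387] [0.4959 0.1185 0.038 ] [0.494  0.1169 0.038 ]
r1 [0.6522 0.2145 0.0227] [0.6535 0.2155 0.022 ] [0.6513 0.2137 0.022 ]
r2 [0.6161 0.2113 0.0234] [0.6176 0.2124 0.022 ] [0.6157 0.2102 0.022 ]
r3 [0.6566 0.1589 0.0245] [0.6585 0.1601 0.022 ] [0.6571 0.1572 0.022 ]
r4 [0.6212 0.1551 0.0235] [0.6228 0.1561 0.022 ] [0.6209 0.1538 0.022 ]
table corners [array([0.5422, 0.2508, 0.01  ]), array([0.5566, 0.1035, 0.01  ]), array([0.4737, 0.0951, 0.01  ]), array([0.4602, 0.2444, 0.01  ])]
blocktops [array([0.532 , 0.2367, 0.038 ]), array([0.5431, 0.1154, 0.038 ]), array([0.4831, 0.1091, 0.038 ]), array([0.4723, 0.2288, 0.038 ])]
lane [array([0.5485, 0.1982, 0.0095]), array([0.5524, 0.1551, 0.0095]), array([0.6206, 0.2071, 0.0095]), array([0.6246, 0.1633, 0.0095])]
wall [array([0.6815, 0.2226, 0.026 ]), array([0.6876, 0.1562, 0.026 ])]
bearing [ 0.5583 -0.129   0.014 ]
```

Heights agree with the text: table 11 mm, block tops 39 mm, rails 23 mm. The table centre is about (0.5076, 0.1728), and the feed yaw is about 0.093. The feed block is the middle one, and the pocket runs from about 116 to 180 mm in the table's x. My plan is to close the fingers, set the jaw axis along the row (29 mm wide in the 40 mm gap) and push with the finger sides.

Emit:
move_arm(jaw=[255, 255, 255, 255], dp=[[0, 0, 0], [0, 0, 0], [0, 0, 0], [0, 0, 0]], rotation=[[0, 0, -0.0267], [0, 0, -0.0267], [0, 0, -0.0267], [0, 0, -0.0267]], squeeze=40)

```text
clock: 1.0
position: [0.1497, 0.6068, 0.2313]
tool_rot: [-3.142, 0.0, -3.045]
force: [-0.7, -0.3, 0.4]
grip_width: 0.0123
```

Emit:
move_arm(jaw=[255, 255, 255, 255, 255, 255, 255, 255, 255, 255], dp=[[-0.0314, -0.0581, 0], [-0.0314, -0.0581, 0], [-0.0314, -0.0581, 0], [-0.0314, -0.0581, 0], [-0.0314, -0.0581, 0], [-0.0314, -0.0581, 0], [-0.0314, -0.0581, 0], [-0.0314, -0.0581, 0], [-0.0314, -0.0581, 0], [-0.0314, -0.0581, 0]], rotation=[[0, 0, 0], [0, 0, 0], [0, 0, 0], [0, 0, 0], [0, 0, 0], [0, 0, 0], [0, 0, 0], [0, 0, 0], [0, 0, 0], [0, 0, 0]])

```text
clock: 2.25
position: [0.4441, 0.1661, 0.2316]
tool_rot: [3.141, 0.001, -3.048]
force: [1.0, 0.9, -0.1]
grip_width: 0.0
```

Emit:
move_arm(jaw=[255, 255, 255, 255], dp=[[0, 0, 0.05], [0, 0, 0.05], [0, 0, 0.05], [0, 0, 0]], rotation=[[0, 0, 0], [0, 0, 0], [0, 0, 0], [0, 0, 0]])

```text
clock: 2.75
position: [0.442, 0.1669, 0.1097]
tool_rot: [-3.14, -0.004, -3.048]
force: [0.9, -0.4, 1.1]
grip_width: -0.0
```

Run:
```python
from workcell import grab_frame,bot,calibration
import cv2,numpy as np
o=bot.observe();print(o["position"],o["tool_rot"],o["force"],o["grip_width"])
c=calibration("wrist");print(np.round(c["camera_matrix"],1).tolist(),np.round(c["T"],4).tolist())
cv2.imwrite("pics/w1.png",cv2.resize(grab_frame("wrist"),(768,576),interpolation=cv2.INTER_CUBIC))
```

```text
[0.44203357 0.16694064 0.10970478] [-3.13997523 -0.00392129 -3.04786289] [ 0.88063045 -0.36460564  1.06900378] -4.853362565356397e-05
[[313.4, 0.0, 256.1], [0.0, 313.4, 189.9], [0.0, 0.0, 1.0]] [[-0.0945, 0.95, 0.2975, 0.3669], [0.9955, 0.0908, 0.0261, 0.1606], [-0.0022, 0.2987, -0.9544, 0.2524], [0.0, 0.0, 0.0, 1.0]]
```

View pics/w1.png

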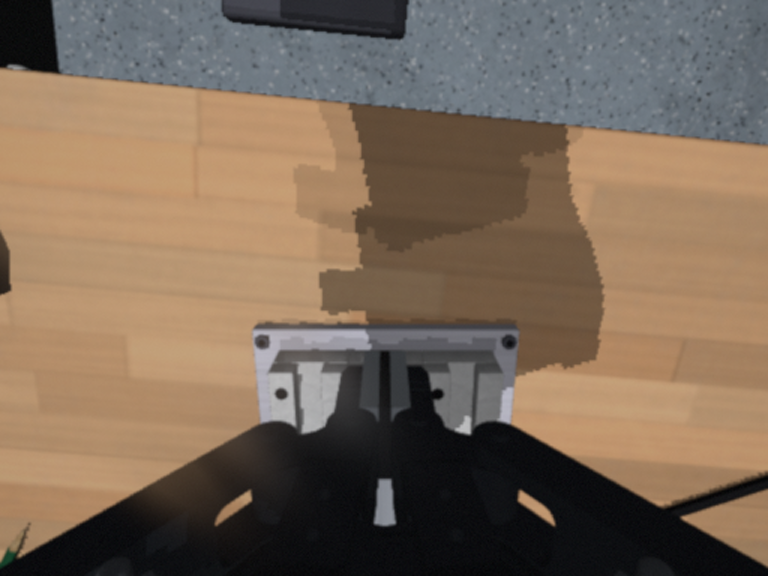

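The wrist view shows the near table screws at (262,341) and (509,341), with their midpoint at u 385.5 against the finger centreline at 384. So the fingers are aligned with the middle block and behind the table's near edge. Next I'll descend.

Emit:
move_arm(jaw=[255, 255, 255, 255, 255], dp=[[0, 0, 0.045], [0, 0, 0.045], [0, 0, 0.0245], [0, 0, 0], [0, 0, 0]], rotation=[[0, 0, 0], [0, 0, 0], [0, 0, 0], [0, 0, 0], [0, 0, 0]])

```text
clock: 3.42
position: [0.4442, 0.1679, 0.0213]
tool_rot: [3.141, 0.002, -3.048]
force: [0.4, 0.7, -0.1]
grip_width: 0.0002
```

```bash
cat > st.py <<'E'
from workcell import bot
import numpy as np
o=bot.observe();p=np.array(o["position"])-[.5076,.1728,0];c,s=np.cos(.093),np.sin(.093)
f=o["force"];print("t",round(o["clock"],2),"table x,y,z mm",np.round(1e3*np.array([c*p[0]+s*p[1],-s*p[0]+c*p[1],p[2]]),1),"yaw",round(o["tool_rot"][2],4),"feedF",round(-(c*f[0]+s*f[1]),2),"F",np.round(f,2))
E
python3 st.py
```

```text
t 3.42 table x,y,z mm [-63.6   1.1  21.3] yaw -3.048 feedF -0.47 F [ 0.41  0.66 -0.09]
```

Emit:
move_arm(jaw=[255, 255, 255, 255, 255, 255, 255, 255], dp=[[0, 0, 0.003], [0, 0, 0.003], [-0.006, 0, 0], [-0.006, 0, 0], [-0.006, 0, 0], [-0.004, 0, 0], [-0.002, 0, 0], [0, 0, 0]], rotation=[[0, 0, 0], [0, 0, 0], [0, 0, 0], [0, 0, 0], [0, 0, 0], [0, 0, 0], [0, 0, 0], [0, 0, 0]])

```text
clock: 4.42
position: [0.4624, 0.1693, 0.0149]
tool_rot: [-3.142, -0.0, -3.048]
force: [-0.3, -0.2, 0.6]
grip_width: 0.0002
```

```bash
python3 st.py
```

```text
t 4.42 table x,y,z mm [-45.4   0.7  14.9] yaw -3.0479 feedF 0.32 F [-0.29 -0.24  0.63]
```

Emit:
move_arm(jaw=[255, 255, 255, 255, 255, 255, 255, 255], dp=[[-0.002, 0, 0], [-0.002, 0, 0], [-0.002, 0, 0], [-0.002, 0, 0], [-0.002, 0, 0], [-0.002, 0, 0], [-0.002, 0, 0], [-0.002, 0, 0]], rotation=[[0, 0, 0], [0, 0, 0], [0, 0, 0], [0, 0, 0], [0, 0, 0], [0, 0, 0], [0, 0, 0], [0, 0, 0]])

```text
clock: 5.42
position: [0.4752, 0.1705, 0.0149]
tool_rot: [-3.142, -0.0, -3.048]
force: [-0.4, -0.5, -0.1]
grip_width: -0.0001
```

```bash
python3 st.py
```

```text
t 5.42 table x,y,z mm [-32.5   0.8  14.9] yaw -3.0479 feedF 0.46 F [-0.42 -0.48 -0.14]
```

```bash
python3 - <<'E'
from workcell import grab_frame
import cv2,numpy as np
a=np.mean([grab_frame("scene").astype(float) for _ in range(2)],0).astype(np.uint8)[175:280,140:270]
cv2.imwrite("pics/s2.png",cv2.resize(a,None,fx=5,fy=5,interpolation=cv2.INTER_CUBIC))
E
python3 st.py
```

```text
t 5.53 table x,y,z mm [-32.3   0.8  14.9] yaw -3.048 feedF -0.21 F [ 0.09  1.39 -0.08]
```

View pics/s2.png

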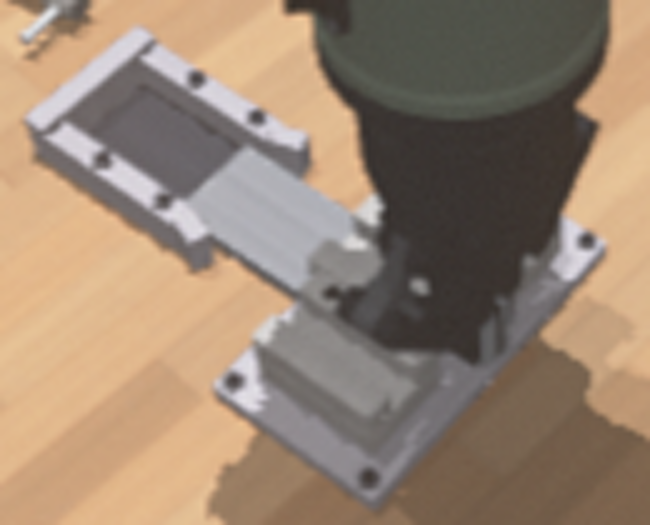

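The row's left neighbour has not moved, and the fingers hide the contact. I'll keep pushing slowly and watch the force.

Emit:
move_arm(jaw=[255, 255, 255, 255, 255, 255], dp=[[-0.002, 0, 0], [-0.002, 0, 0], [-0.002, 0, 0], [-0.002, 0, 0], [-0.002, 0, 0], [-0.002, 0, 0]], rotation=[[0, 0, 0], [0, 0, 0], [0, 0, 0], [0, 0, 0], [0, 0, 0], [0, 0, 0]])

```text
clock: 6.28
position: [0.4848, 0.1714, 0.0149]
tool_rot: [-3.142, 0.0, -3.048]
force: [-1.6, -0.5, 0.9]
grip_width: 0.0
```

Emit:
move_arm(jaw=[255, 255, 255, 255, 255, 255, 255, 255, 255, 255], dp=[[-0.0025, 0, 0], [-0.0025, 0, 0], [-0.0025, 0, 0], [-0.0025, 0, 0], [-0.0025, 0, 0], [-0.0025, 0, 0], [-0.0025, 0, 0], [-0.0025, 0, 0], [-0.0025, 0, 0], [-0.0025, 0, 0]], rotation=[[0, 0, 0], [0, 0, 0], [0, 0, 0], [0, 0, 0], [0, 0, 0], [0, 0, 0], [0, 0, 0], [0, 0, 0], [0, 0, 0], [0, 0, 0]])

```text
clock: 7.52
position: [0.5047, 0.1733, 0.0149]
tool_rot: [-3.142, 0.0, -3.048]
force: [-1.3, -0.3, 1.3]
grip_width: -0.0001
```

```bash
python3 st.py
python3 - <<'E'
from workcell import grab_frame
import cv2,numpy as np
a=np.mean([grab_frame("scene").astype(float) for _ in range(2)],0).astype(np.uint8)[175:280,140:270]
cv2.imwrite("pics/s3.png",cv2.resize(a,None,fx=5,fy=5,interpolation=cv2.INTER_CUBIC))
E
```

```text
t 7.53 table x,y,z mm [-2.8  0.8 14.9] yaw -3.0479 feedF 1.29 F [-1.27 -0.28  1.25]
```

View pics/s3.png

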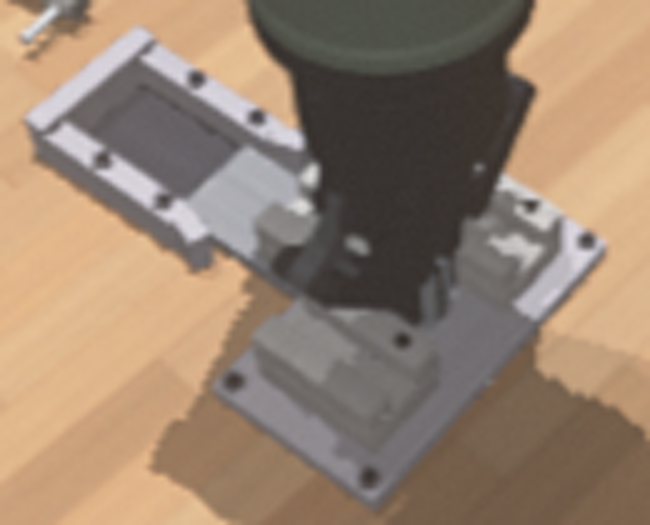

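The block is sliding out. The neighbours' holes at (402,340) and (530,205) are where they were, and the feed block's front is on the lane. Next I'll go on into the rails.

Emit:
move_arm(jaw=[255, 255, 255, 255, 255, 255], dp=[[-0.0025, 0, 0], [-0.0025, 0, 0], [-0.0025, 0, 0], [-0.0025, 0, 0], [-0.0025, 0, 0], [-0.0025, 0, 0]], rotation=[[0, 0, 0], [0, 0, 0], [0, 0, 0], [0, 0, 0], [0, 0, 0], [0, 0, 0]])

```text
clock: 8.38
position: [0.5167, 0.1744, 0.0149]
tool_rot: [-3.142, 0.0, -3.048]
force: [-0.9, -0.7, 0.5]
grip_width: -0.0002
```

Emit:
move_arm(jaw=[255, 255, 255, 255, 255, 255], dp=[[-0.0025, 0, 0], [-0.0025, 0, 0], [-0.0025, 0, 0], [-0.0025, 0, 0], [-0.0025, 0, 0], [-0.0025, 0, 0]], rotation=[[0, 0, 0], [0, 0, 0], [0, 0, 0], [0, 0, 0], [0, 0, 0], [0, 0, 0]])

```text
clock: 9.12
position: [0.5286, 0.1756, 0.0149]
tool_rot: [-3.142, -0.0, -3.048]
force: [-1.1, -0.2, -1.2]
grip_width: -0.0001
```

Emit:
move_arm(jaw=[255, 255, 255, 255, 255, 255], dp=[[-0.0025, 0, 0], [-0.0025, 0, 0], [-0.0025, 0, 0], [-0.0025, 0, 0], [-0.0025, 0, 0], [-0.0025, 0, 0]], rotation=[[0, 0, 0], [0, 0, 0], [0, 0, 0], [0, 0, 0], [0, 0, 0], [0, 0, 0]])

```text
clock: 9.88
position: [0.5406, 0.1767, 0.0149]
tool_rot: [-3.142, -0.0, -3.048]
force: [-0.8, 0.1, -0.8]
grip_width: 0.0001
```

```bash
python3 st.py
python3 - <<'E'
from workcell import grab_frame
import cv2,numpy as np
a=np.mean([grab_frame("scene").astype(float) for _ in range(2)],0).astype(np.uint8)[175:280,140:270]
cv2.imwrite("pics/s4.png",cv2.resize(a,None,fx=5,fy=5,interpolation=cv2.INTER_CUBIC))
E
```

```text
t 9.88 table x,y,z mm [33.2  0.8 14.9] yaw -3.0479 feedF 0.83 F [-0.84  0.07 -0.84]
```

View pics/s4.png

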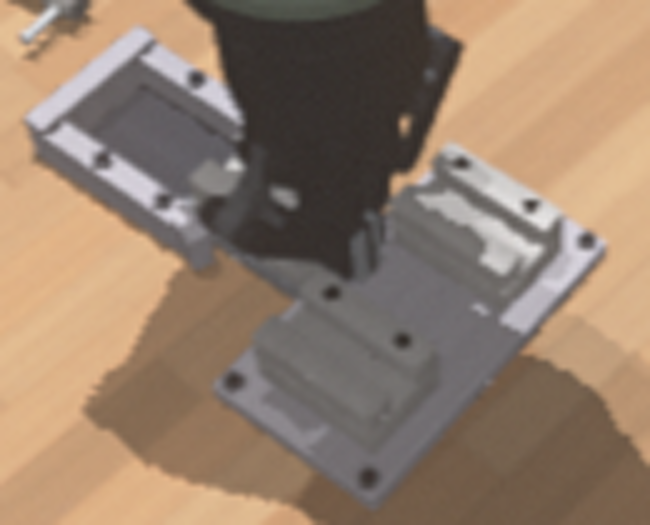

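The block's front is entering the rails, and both neighbours are still in place (holes at (402,340), (331,292), (461,162) and (530,205)).

Emit:
move_arm(jaw=[255, 255, 255, 255, 255, 255, 255, 255, 255, 255], dp=[[-0.0025, 0, 0], [-0.0025, 0, 0], [-0.0025, 0, 0], [-0.0025, 0, 0], [-0.0025, 0, 0], [-0.0025, 0, 0], [-0.0025, 0, 0], [-0.0025, 0, 0], [-0.0025, 0, 0], [-0.0025, 0, 0]], rotation=[[0, 0, 0], [0, 0, 0], [0, 0, 0], [0, 0, 0], [0, 0, 0], [0, 0, 0], [0, 0, 0], [0, 0, 0], [0, 0, 0], [0, 0, 0]])

```text
clock: 11.22
position: [0.5605, 0.1785, 0.0149]
tool_rot: [-3.142, 0.0, -3.048]
force: [-1.4, -0.5, 1.7]
grip_width: -0.0002
```

Emit:
move_arm(jaw=[255, 255, 255, 255, 255, 255, 255, 255, 255, 255], dp=[[-0.0025, 0, 0], [-0.0025, 0, 0], [-0.0025, 0, 0], [-0.0025, 0, 0], [-0.0025, 0, 0], [-0.0025, 0, 0], [-0.0025, 0, 0], [-0.0025, 0, 0], [-0.0025, 0, 0], [-0.0025, 0, 0]], rotation=[[0, 0, 0], [0, 0, 0], [0, 0, 0], [0, 0, 0], [0, 0, 0], [0, 0, 0], [0, 0, 0], [0, 0, 0], [0, 0, 0], [0, 0, 0]])

```text
clock: 12.48
position: [0.5804, 0.1804, 0.0149]
tool_rot: [3.142, 0.0, -3.048]
force: [-1.0, -0.2, 1.3]
grip_width: -0.0001
```

```bash
python3 st.py
```

```text
t 12.47 table x,y,z mm [73.2  0.8 14.9] yaw -3.0479 feedF 1.03 F [-1.01 -0.22  1.28]
```

Emit:
move_arm(jaw=[255, 255, 255, 255, 255, 255, 255, 255], dp=[[-0.002, 0, 0], [-0.002, 0, 0], [-0.002, 0, 0], [-0.002, 0, 0], [-0.002, 0, 0], [-0.002, 0, 0], [-0.002, 0, 0], [-0.002, 0, 0]], rotation=[[0, 0, 0], [0, 0, 0], [0, 0, 0], [0, 0, 0], [0, 0, 0], [0, 0, 0], [0, 0, 0], [0, 0, 0]])

```text
clock: 13.48
position: [0.5931, 0.1816, 0.0149]
tool_rot: [-3.142, -0.0, -3.048]
force: [-1.3, -0.2, -0.2]
grip_width: -0.0
```

Emit:
move_arm(jaw=[255, 255, 255, 255, 255, 255, 255, 255], dp=[[-0.001, 0, 0], [-0.001, 0, 0], [-0.001, 0, 0], [-0.001, 0, 0], [-0.001, 0, 0], [-0.001, 0, 0], [-0.001, 0, 0], [-0.001, 0, 0]], rotation=[[0, 0, 0], [0, 0, 0], [0, 0, 0], [0, 0, 0], [0, 0, 0], [0, 0, 0], [0, 0, 0], [0, 0, 0]])

```text
clock: 14.48
position: [0.5994, 0.1822, 0.0149]
tool_rot: [-3.142, -0.0, -3.048]
force: [-1.0, -0.4, 0.2]
grip_width: -0.0
```

```bash
python3 st.py
python3 - <<'E'
from workcell import grab_frame
import cv2,numpy as np
A=[np.mean([grab_frame(n).astype(float) for _ in range(2)],0).astype(np.uint8) for n in("scene","top")]
a=cv2.resize(A[0][170:250,135:225],None,fx=4.4,fy=4.4,interpolation=cv2.INTER_CUBIC)
b=cv2.resize(A[1][130:210,160:250],None,fx=4.4,fy=4.4,interpolation=cv2.INTER_CUBIC)
cv2.imwrite("pics/s5.png",np.hstack([a,b]))
E
```

```text
t 14.47 table x,y,z mm [92.3  0.9 14.9] yaw -3.0479 feedF 0.98 F [-0.95 -0.38  0.2 ]
```

View pics/s5.png

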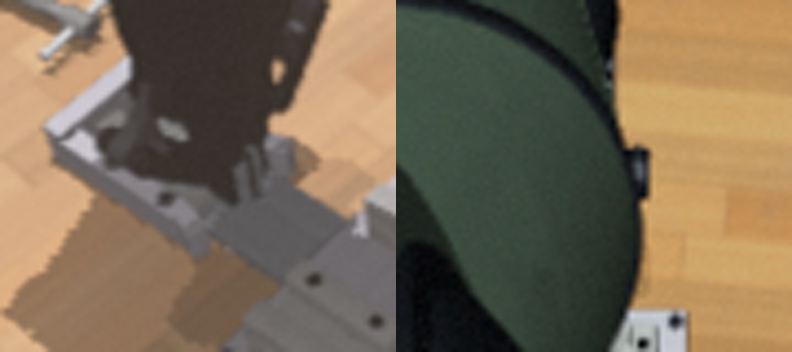

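The view of the block is blocked by the arm. I'll go on by feel with small steps.

Emit:
move_arm(jaw=[255, 255, 255, 255, 255, 255, 255, 255], dp=[[-0.001, 0, 0], [-0.001, 0, 0], [-0.001, 0, 0], [-0.001, 0, 0], [-0.001, 0, 0], [-0.001, 0, 0], [-0.001, 0, 0], [-0.001, 0, 0]], rotation=[[0, 0, 0], [0, 0, 0], [0, 0, 0], [0, 0, 0], [0, 0, 0], [0, 0, 0], [0, 0, 0], [0, 0, 0]])

```text
clock: 15.68
position: [0.6058, 0.1828, 0.0149]
tool_rot: [-3.142, -0.0, -3.048]
force: [-0.5, -0.3, -0.7]
grip_width: 0.0003
```

Emit:
move_arm(jaw=[255, 255, 255, 255], dp=[[-0.0006, 0, 0], [-0.0006, 0, 0], [-0.0006, 0, 0], [-0.0006, 0, 0]], rotation=[[0, 0, 0], [0, 0, 0], [0, 0, 0], [0, 0, 0]])

```text
clock: 16.18
position: [0.6077, 0.183, 0.0149]
tool_rot: [-3.142, 0.0, -3.048]
force: [-0.3, -0.0, -0.8]
grip_width: 0.0002
```

```bash
python3 st.py
```

```text
t 16.18 table x,y,z mm [100.6   0.8  14.9] yaw -3.0479 feedF 0.32 F [-0.32 -0.04 -0.76]
```

Emit:
move_arm(jaw=[255, 255, 255, 255], dp=[[-0.0006, 0, 0], [-0.0006, 0, 0], [-0.0006, 0, 0], [-0.0006, 0, 0]], rotation=[[0, 0, 0], [0, 0, 0], [0, 0, 0], [0, 0, 0]])

```text
clock: 16.68
position: [0.6096, 0.1832, 0.0149]
tool_rot: [-3.142, -0.0, -3.048]
force: [-1.3, -0.4, -0.1]
grip_width: 0.0001
```

Emit:
move_arm(jaw=[255, 255, 255], dp=[[-0.0005, 0, 0], [-0.0005, 0, 0], [-0.0005, 0, 0]], rotation=[[0, 0, 0], [0, 0, 0], [0, 0, 0]])

```text
clock: 17.05
position: [0.6108, 0.1833, 0.0149]
tool_rot: [-3.142, -0.0, -3.048]
force: [-0.8, 0.2, -0.4]
grip_width: 0.0005
```

Emit:
move_arm(jaw=[255, 255, 255], dp=[[-0.0005, 0, 0], [-0.0005, 0, 0], [-0.0005, 0, 0]], rotation=[[0, 0, 0], [0, 0, 0], [0, 0, 0]])

```text
clock: 17.42
position: [0.612, 0.1834, 0.0149]
tool_rot: [-3.142, 0.0, -3.048]
force: [-0.7, -0.9, 0.2]
grip_width: -0.0001
```

Emit:
move_arm(jaw=[255, 255, 255], dp=[[-0.0004, 0, 0], [-0.0004, 0, 0], [-0.0004, 0, 0]], rotation=[[0, 0, 0], [0, 0, 0], [0, 0, 0]])

```text
clock: 17.8
position: [0.6129, 0.1835, 0.0149]
tool_rot: [-3.142, -0.0, -3.048]
force: [-0.8, -0.0, -0.1]
grip_width: -0.0
```

Emit:
move_arm(jaw=[255, 255, 255], dp=[[-0.0004, 0, 0], [-0.0004, 0, 0], [-0.0004, 0, 0]], rotation=[[0, 0, 0], [0, 0, 0], [0, 0, 0]])

```text
clock: 18.18
position: [0.6139, 0.1835, 0.0149]
tool_rot: [-3.142, -0.0, -3.048]
force: [-1.2, 0.9, -0.2]
grip_width: -0.0
```

Emit:
move_arm(jaw=[255, 255, 255], dp=[[-0.0004, 0, 0], [-0.0004, 0, 0], [-0.0004, 0, 0]], rotation=[[0, 0, 0], [0, 0, 0], [0, 0, 0]])

```text
clock: 18.55
position: [0.6149, 0.1836, 0.0149]
tool_rot: [-3.142, 0.0, -3.048]
force: [-1.3, -0.4, 0.3]
grip_width: 0.0
```

Emit:
move_arm(jaw=[255, 255, 255], dp=[[-0.0004, 0, 0], [-0.0004, 0, 0], [-0.0004, 0, 0]], rotation=[[0, 0, 0], [0, 0, 0], [0, 0, 0]])

```text
clock: 18.92
position: [0.6151, 0.1837, 0.0148]
tool_rot: [-3.141, -0.001, -3.048]
force: [-7.6, -1.0, 4.6]
grip_width: -0.0001
```

Emit:
move_arm(jaw=[255, 255, 255], dp=[[-0.0004, 0, 0], [-0.0004, 0, 0], [-0.0004, 0, 0]], rotation=[[0, 0, 0], [0, 0, 0], [0, 0, 0]])

```text
clock: 19.3
position: [0.6152, 0.1837, 0.0147]
tool_rot: [-3.141, -0.003, -3.048]
force: [-13.0, -1.2, 8.6]
grip_width: -0.0001
```

```bash
python3 st.py
```

```text
t 19.3 table x,y,z mm [108.2   0.9  14.7] yaw -3.0478 feedF 13.05 F [-13.    -1.18   8.61]
```

Contact with the wall at table x ≈ 108, at about 5–6 N/mm. I'll draw back so the block can drop.

Emit:
move_arm(jaw=[255, 255, 255, 255, 255, 255, 255], dp=[[0.001, 0, 0], [0.0015, 0, 0], [0.002, 0, 0], [0.003, 0, 0], [0.003, 0, 0], [0, 0, 0], [0, 0, 0]], rotation=[[0, 0, 0], [0, 0, 0], [0, 0, 0], [0, 0, 0], [0, 0, 0], [0, 0, 0], [0, 0, 0]])

```text
clock: 20.18
position: [0.6085, 0.183, 0.015]
tool_rot: [-3.142, 0.0, -3.048]
force: [-0.5, 0.8, 0.1]
grip_width: -0.0001
```

```bash
python3 st.py;python3 st.py
```

```text
t 20.18 table x,y,z mm [101.4   0.8  15. ] yaw -3.0479 feedF 0.45 F [-0.53  0.8   0.06]
t 20.18 table x,y,z mm [101.4   0.8  15. ] yaw -3.0479 feedF 0.45 F [-0.53  0.8   0.06]
```

Emit:
move_arm(jaw=[255, 255, 255, 255, 255, 255], dp=[[-0.0015, 0, 0], [-0.002, 0, 0], [-0.002, 0, 0], [-0.001, 0, 0], [-0.001, 0, 0], [0, 0, 0]], rotation=[[0, 0, 0], [0, 0, 0], [0, 0, 0], [0, 0, 0], [0, 0, 0], [0, 0, 0]])

```text
clock: 20.92
position: [0.6144, 0.1836, 0.0149]
tool_rot: [-3.142, -0.0, -3.048]
force: [-0.5, -0.5, 0.5]
grip_width: 0.0003
```

```bash
python3 st.py
```

```text
t 20.93 table x,y,z mm [107.3   0.9  14.9] yaw -3.0479 feedF 0.56 F [-0.52 -0.52  0.48]
```

Emit:
move_arm(jaw=[255, 255, 255, 255], dp=[[-0.0005, 0, 0], [-0.0005, 0, 0], [-0.0005, 0, 0], [0, 0, 0]], rotation=[[0, 0, 0], [0, 0, 0], [0, 0, 0], [0, 0, 0]])

```text
clock: 21.42
position: [0.6151, 0.1837, 0.0148]
tool_rot: [-3.141, -0.001, -3.048]
force: [-4.8, -0.6, 3.2]
grip_width: 0.0001
```

```bash
python3 st.py
```

```text
t 21.43 table x,y,z mm [108.    0.9  14.8] yaw -3.0478 feedF 4.88 F [-4.85 -0.61  3.2 ]
```

Emit:
move_arm(jaw=[255, 255, 255], dp=[[-0.0004, 0, 0], [-0.0004, 0, 0], [0, 0, 0]], rotation=[[0, 0, 0], [0, 0, 0], [0, 0, 0]])

```text
clock: 21.8
position: [0.6152, 0.1837, 0.0147]
tool_rot: [-3.141, -0.002, -3.048]
force: [-8.5, -1.5, 5.6]
grip_width: -0.0
```

```bash
python3 st.py
```

```text
t 21.8 table x,y,z mm [108.1   0.8  14.7] yaw -3.0478 feedF 8.63 F [-8.53 -1.51  5.58]
```

Feed force is 8.6 N and the total is about 10.3 N, so I'll hold that for a bit over a second.

Emit:
move_arm(jaw=[255, 255, 255, 255, 255, 255, 255, 255, 255, 255], dp=[[0, 0, 0], [0, 0, 0], [0, 0, 0], [0, 0, 0], [0, 0, 0], [0, 0, 0], [0, 0, 0], [0, 0, 0], [0, 0, 0], [0, 0, 0]], rotation=[[0, 0, 0], [0, 0, 0], [0, 0, 0], [0, 0, 0], [0, 0, 0], [0, 0, 0], [0, 0, 0], [0, 0, 0], [0, 0, 0], [0, 0, 0]])

```text
clock: 23.05
position: [0.6152, 0.1837, 0.0148]
tool_rot: [-3.141, -0.002, -3.048]
force: [-8.8, -1.5, 5.2]
grip_width: 0.0
```

```bash
python3 st.py
```

```text
t 23.05 table x,y,z mm [108.1   0.8  14.8] yaw -3.0478 feedF 8.87 F [-8.77 -1.49  5.23]
```

I'll draw back, lift clear and move aside for a look.

Emit:
move_arm(jaw=[255, 255, 255, 255, 255, 255, 255, 255, 255, 255], dp=[[0.001, 0, 0], [0.002, 0, 0], [0.009, 0, 0], [0.009, 0, 0], [0, 0, 0], [0, 0, -0.03], [0, 0, -0.06], [0, 0, -0.06], [0, 0, -0.06], [0, 0, 0]], rotation=[[0, 0, 0], [0, 0, 0], [0, 0, 0], [0, 0, 0], [0, 0, 0], [0, 0, 0], [0, 0, 0], [0, 0, 0], [0, 0, 0], [0, 0, 0]])

```text
clock: 24.3
position: [0.6013, 0.1827, 0.1868]
tool_rot: [3.14, 0.006, -3.048]
force: [0.1, -0.4, -1.1]
grip_width: -0.0001
```

Emit:
move_arm(jaw=[255, 255, 255, 255, 255, 255, 255, 255, 255], dp=[[0.02, 0.05, 0], [0.02, 0.05, 0], [0.02, 0.05, 0], [0.02, 0.05, 0], [0.02, 0.05, 0], [0.02, 0.05, 0], [0.02, 0.05, 0], [0.02, 0.05, 0], [0, 0, 0]], rotation=[[0, 0, 0], [0, 0, 0], [0, 0, 0], [0, 0, 0], [0, 0, 0], [0, 0, 0], [0, 0, 0], [0, 0, 0], [0, 0, 0]])

```text
clock: 25.42
position: [0.4391, 0.492, 0.1818]
tool_rot: [3.141, -0.002, -3.043]
force: [0.2, -0.5, -0.5]
grip_width: 0.0003
```

```bash
python3 st.py
python3 - <<'E'
from workcell import grab_frame
import cv2,numpy as np
A=[np.mean([grab_frame(n).astype(float) for _ in range(3)],0).astype(np.uint8) for n in("scene","top")]
a=cv2.resize(A[0][175:280,140:270],(494,399),interpolation=cv2.INTER_CUBIC)
b=cv2.resize(A[1][130:235,160:240],(304,399),interpolation=cv2.INTER_CUBIC)
cv2.imwrite("pics/s6.png",np.hstack([a,b]))
E
```

```text
t 25.43 table x,y,z mm [-38.5 324.2 181.8] yaw -3.0429 feedF -0.15 F [ 0.2  -0.54 -0.5 ]
```

View pics/s6.png

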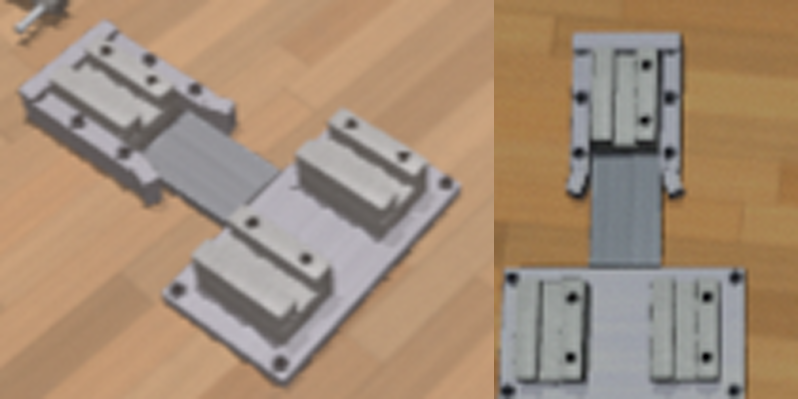

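The block lies in the pocket against the end wall, and both neighbours look unmoved. I'll check its height and flatness from the holes (scene (106,50) and (152,79); top (152,64) and (150,121)).

Run:
```python
from h import *
np.set_printoptions(precision=4,suppress=True)
def t(a,b):
    q=lambda u,o:np.array(o)+(np.array(u,float)+.5)/3.8-.5
    X=cv2.triangulatePoints(P("top"),P("scene"),q(a,(160,130)),q(b,(140,175)))[:,0];return X[:3]/X[3]
for a,b in [((152,64),(106,50)),((150,121),(152,79)),((572-494,298),(252,222)),((572-494,357),(306,258)),((707-494,297),(351,124)),((707-494,357),(404,156))]: print(t(a,b))
```

```text
[0.6738 0.175  0.0329]
[0.6368 0.1719 0.0345]
[0.5226 0.2014 0.0393]
[0.4876 0.1972 0.0377]
[0.5304 0.1213 0.0385]
[0.4946 0.1175 0.0384]
```

The height is right, but the 1.6 mm difference between the two holes is near my pixel noise. I'll refine it with hole centroids.

Run:
```python
from h import *
from workcell import grab_frame
np.set_printoptions(precision=4,suppress=True)
I={n:np.mean([cv2.cvtColor(grab_frame(n),cv2.COLOR_BGR2GRAY).astype(float) for _ in range(10)],0) for n in("top","scene")}
def cen(n,p):
    for _ in range(5):
        x,y=np.round(p).astype(int);w=I[n][y-3:y+4,x-3:x+4]
        m=np.clip(np.percentile(w,45)-w,0,None)-0;m[m<.35*m.max()]=0
        yy,xx=np.mgrid[-3:4,-3:4];p=np.array([x+(m*xx).sum()/m.sum(),y+(m*yy).sum()/m.sum()])
    return p
q=lambda u,o:np.array(o)+(np.array(u,float)+.5)/3.8-.5
for a,b in [((152,64),(106,50)),((150,121),(152,79)),((78,298),(252,222)),((78,357),(306,258)),((213,297),(351,124)),((213,357),(404,156))]:
    a,b=q(a,(160,130)),q(b,(140,175));A,B=cen("top",a),cen("scene",b)
    X=cv2.triangulatePoints(P("top"),P("scene"),A,B)[:,0];print(X[:3]/X[3],A-a,B-b)
c=cv2.resize(I["scene"][170:225,140:195],None,fx=10,fy=10,interpolation=cv2.INTER_CUBIC);cv2.imwrite("pics/s7.png",c)
```

```text
[0.6827 0.1731 0.0152] [ 2.2673 -0.6376] [-1.2184  2.5099]
[0.641  0.1738 0.023 ] [ 0.0988 -0.1584] [-1.5255  2.7818]
[0.5246 0.2031 0.0317] [-0.0117 -0.2222] [-1.1794  2.0794]
[0.4907 0.1963 0.0239] [1.9118 0.1447] [-1.2247  2.3914]
[0.5328 0.1228 0.0274] [-0.1794 -0.2319] [-1.1299  3.0615]
[0.4965 0.1192 0.0297] [-0.2372 -0.1071] [-1.5927  2.4148][ WARN:0@17.061] global loadsave.cpp:1063 imwrite_ Unsupported depth image for selected encoder is fallbacked to CV_8U.
```

View pics/s7.png

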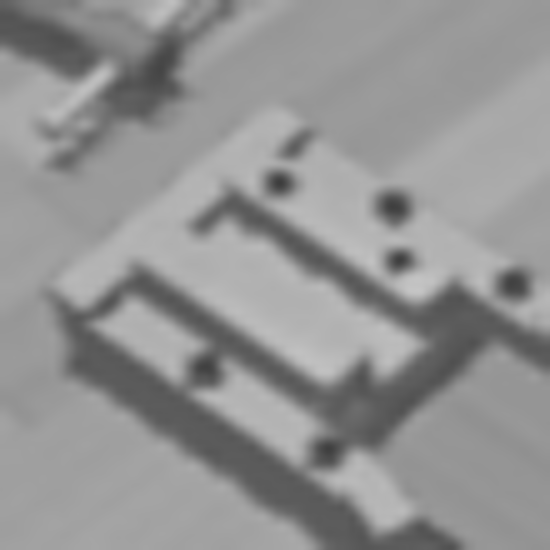

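The larger window was pulled off by shadows, so I'll use the peak of an interpolated blob response instead, with the neighbours as the flat reference.

```bash
python3 - <<'E'
from h import *
from workcell import grab_frame
np.set_printoptions(precision=4,suppress=True)
I={n:cv2.GaussianBlur(np.mean([cv2.cvtColor(grab_frame(n),cv2.COLOR_BGR2GRAY).astype(np.float32) for _ in range(10)],0),(0,0),.8) for n in("top","scene")}
def cen(n,p):
    g=np.arange(-1.5,1.51,.05);xx,yy=np.meshgrid(p[0]+g,p[1]+g)
    w=cv2.remap(-cv2.Laplacian(I[n].astype(np.float32),cv2.CV_32F),xx.astype(np.float32),yy.astype(np.float32),cv2.INTER_CUBIC)
    i=np.unravel_index(w.argmin(),w.shape);return np.array([xx[i],yy[i]])
q=lambda u,o:np.array(o)+(np.array(u,float)+.5)/3.8-.5
for a,b in [((152,64),(106,50)),((150,121),(152,79)),((78,298),(252,222)),((78,357),(306,258)),((213,297),(351,124)),((213,357),(404,156))]:
    a,b=q(a,(160,130)),q(b,(140,175));A,B=cen("top",a),cen("scene",b)
    X=cv2.triangulatePoints(P("top"),P("scene"),A,B)[:,0];print(X[:3]/X[3],A-a,B-b)
E
python3 st.py
```

```text
[0.6735 0.1752 0.0331] [-0.1  0.1] [-0.05  0.05]
[0.6376 0.172  0.0335] [ 0.  -0.3] [-0.15  0.15]
[0.5228 0.2015 0.0394] [-0.1 -0.2] [0. 0.]
[0.4871 0.1981 0.039 ] [-0.55  0.  ] [0.  0.1]
[0.5304 0.1214 0.0392] [-0.1 -0.1] [ 0.05 -0.15]
[0.4947 0.1181 0.0392] [-0.3  -0.15] [-0.25 -0.1 ]
t 27.73 table x,y,z mm [-35.9 320.7 182.9] yaw -3.0479 feedF -0.93 F [ 0.97 -0.37 -1.31]
```

The block is flat: its holes stand at 33.1 and 33.5 mm, 6 mm below the neighbours' 39.2 mm, as they should. The neighbours are within 1 mm of where they started. I'll hand in.

```bash
python3 -c "
from workcell import workorder;print(workorder.job_done())"
```

```text
the job is handed in; nothing more can be done
None
```

The feed block (the middle one) is lying flat in the pocket and has been pressed home, and the job is handed in. One moment on the way came close to, and may have passed, the 15 N limit.

I slid it out with closed fingers, on along the lane and into the pocket until it met the end wall. I then drew back so it could drop, and pressed it home at about 8.7 N along the feed (about 10.3 N in total) for a bit over a second. After that I withdrew the arm clear of everything.

**Last checks**
- **Height and flatness:** the feed block's holes stand at 33.1 and 33.5 mm, and the neighbours' at 39.0 to 39.4 mm. That is the 6 mm drop expected on the pocket floor, and the tilt is about 0.01 rad.
- **Neighbours:** both are within 1 mm of where they started.
- **Bearing:** the arm never went near it, but I did not measure it again at the end.

**What did not go cleanly**
- **Force on first contact:** when the block first met the wall, the wrist read 13.1 N along the feed and 8.6 N vertically. Together that is about 15.6 N, with about 1 N of noise. Along the feed it stayed below 15 N, but if the judge uses the total contact force it may have touched or slightly passed the limit. I backed off straight away.
- **Discarded check:** one automatic measurement of the holes was thrown off by shadows. I replaced it with the one above, which agrees with my hand readings except at the feed block's rear hole. There the hand reading was 34.5 mm, within my pixel error.

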